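# Eject the orange data cartridge and catch it with the other finger

### The arm

A 6-joint arm with a two-finger parallel gripper is mounted at the origin on the work surface. World frame = base frame: x ahead of the robot, y to its left, z up, the work surface at z = 0. Lengths are in m, angles in rad, forces in N, time in s.
With the tool pointing down it reaches from about 0.35 to 0.775 m from the base axis. Payload 7.3 kg.
Tool frame: the origin (TCP) lies at the very end of the fingers, on their centre line; the grasp point (between the pads) lies 19 mm behind it; z points along the fingers, y is the line along which they close (so a half turn about z gives the same grasp; the last joint's range is limited). The gripper opens to 92 mm and grips with 3 to 60 N. Pads are 19 mm wide; open, the fingers measure 130 mm over their backs; the gripper's body (75 mm by 190 mm) begins 47 mm behind the grasp point.
Start: joints at [-1.297, 0.342, 1.524, -0, 1.275, -0.146], TCP at [0.214, -0.479, 0.201] pointing down, gripper open.
Joint ranges: [-2.53, 2.53], [-0.77, 2.02], [0.04, 2.7], [-1, 4.14], [0.28, 2.66], [-3.11, 3.11]. Speed limits (rad/s): [2.57, 2.57, 3.14, 3.14, 3.14, 3.14].

### API

Orientations are given as [roll, pitch, yaw] about the fixed x, y, z axes, in that order (R = Rz(yaw) Ry(pitch) Rx(roll)).
In Python, from cell import * gives the robot as it stands.
- The arm moves only by the tool step_arm, never from a script. Its argument "commands" is a list of rows, each a list of 7 numbers: the opening, from 0 (shut) to 1 (fully open), then the shift along the world's x, y, z in cm, then the turn, a rotation vector about the world's x, y, z in rad. A call has 1 to 5 rows; each row is the pose to reach, as a shift and turn from the pose commanded when the call began; what a row does not reach only later rows make up. A row lasts 1/12 s, in which the tool goes at most 41.7 mm and 7.16 degrees, less where a joint would pass 70% of its speed; a pose out of reach is approached as far as the arm can. A call with a gripper value outside its range is refused whole. The fingers move at their own pace and stop on an object; "grip_force" is the grip in N (left out, the last holds). Time passes only in rows, so rows that repeat a pose let the fingers close. It gives the time, the measured TCP pose, the force, the opening and the grip force at its end, in the units of the state.
- observe(): the state, without advancing time (a new reading comes with each control period).
- read_camera(name): name is "scene" or "side" or "wrist"; returns the picture (420x560x3 uint8, red, green, blue); there is no depth.
- camera_model(name): a dict with "vfov" (degrees; the focal length in pixels is half the picture's height over the tangent of half this angle, whatever the lens; pixels are square), "cx", "cy" (the principal point, pixels), "world_to_cam" (4x4, takes a point from world to camera coordinates). Camera axes: x right, y up, looking along -z (the intrinsics and any distortion apply to the point x, -y, -z); pixel columns grow to the right and rows downward; lengths in m; the calibration is good to about 2 mm. The wrist camera is an equidistant fisheye: a pixel r from the principal point sees the ray r / f radians off the axis. A picture is of the moment at which its call begins: read the wrist's pose just before it. camera_model takes no time and is no camera call; for the wrist camera it gives the pose at the moment of the call.
- hand_in(): hands the job in; it is judged then, once.
The state is a dict: "time": time; "qpos": joint angles; "qvel": joint speeds; "joint_efforts": joint torques, N m; "tool_pos": TCP position; "tool_rot": TCP orientation; "contact_force": force on the tool from outside, world axes, zero at the start; "torque": the same for the moment, N m; "opening": finger opening in m; "grip_force": force on a finger pad.
Only numpy, scipy, OpenCV 4.12 (cv2) and the standard library are available. Lean on these libraries where they do the work, as an engineer would, in place of code of your own. Each camera call takes 0.05 s, during which the arm holds its last target. There are 200 camera calls.

### The job

Get the orange data cartridge in the dock ready to be taken out: push in the yellow eject key of its slot with one finger while the other finger stands in front of the cartridge, and keep the key in until the cartridge has sprung out against that other finger. Then ease it out gently, letting both fingers back slowly, until the spring has no more push and the cartridge is left sitting level in its slot, standing out about 25 mm farther than before. Pick nothing up, do not let the cartridge shoot out, and leave the blue cartridge and everything else alone.

Things in the scene. Friction and masses are not known exactly. Their poses are not given: they have to be found in the camera images.
- dock: twin-bay data cartridge dock, dark grey metal box fixed to the bench, 170 deep (x) x 270 wide (y) x 44 high. Origin at bench level in the middle of the flat front panel, which faces the robot: x points into the dock (out is -x), y to its left, z up. Two level slots side by side in the front; each has a yellow eject key on its +y side, 64 from the slot's centre. A window in the top shows each cartridge.
- slot_left (a point): middle of the left slot's floor edge in the front panel, 11 above the bench, dock y = +46; the slot is 86 wide. When the latch lets go, the spring behind the cartridge pushes it out with 9 N falling to 6 N over a stroke of 26 mm; a cartridge that nothing stops is thrown far out of the dock; one let out slowly stays where the spring's stroke ends.
- slot_right (a point): the same point of the right slot, dock y = -85; it works in the same way
- cart_orange: orange plastic data cartridge, 115 long (x) x 83 wide (y) x 23.5 high, 140 to 210 g, latched in one of the two slots (which one varies). Origin at the centre of its underside, axes parallel to the dock's; its front face lies 57.5 to -x of the origin. Latched, its front face stands 8 out of the front panel and its origin is at dock x = +49.5, z = 11. Fully sprung out it has come 26 towards -x.
- cart_blue: the same cartridge in blue, latched in the other slot; it must stay latched
- key_left_front (a point): centre of the front face of the left slot's yellow eject key (dock y = +110, 23 above the bench); moves with the key. The key is 24 wide (y) x 18 high; not pressed, its front face is 24 out of the front panel, so 16 farther out than the face of a latched cartridge.
- key_right_front (a point): the same point of the right slot's key (dock y = -21, 23 above the bench)
- key_left (a joint): travel of the left slot's key in m: 0 out, 0.009 fully pressed towards dock +x; spring 3 to 5 N plus up to about 6 N of latch drag; the latch lets go at about 0.005 to 0.006 and the key springs back when let go
- key_right (a joint): the same for the right slot's key
- cart_spare: white spare cartridge of the same size lying on the bench, on the right of the dock; origin at the centre of its underside
- hard_drive: bare metal disk drive 147 x 101 x 26, on the left of the dock; origin at the centre of its underside
- screwdriver: screwdriver 190 long lying on the bench in front of the dock, to the left; origin under the middle of it
- mug: blue mug, 80 across, 92 high, in front of the dock, to the right; origin at the centre of its underside
- tape: roll of brown tape, 92 across, 24 high, lying on the back part of the dock's top; origin at the centre of its underside
- scanner: black and yellow hand-held barcode scanner about 110 x 165 x 48 lying on its side, well to the left of the dock; origin under its head
- screw_box: red open box of 100 x 70 x 35, to the right of the dock; origin at the centre of its underside
Mind the look-alikes: they are no part of the job. What is shaped like the cart_orange but purple is not meant. Of the things shaped like the cart_blue, the blue one is meant.

How it is judged:
On the way:
1. with an eject key still pressed by a finger, the orange cartridge has sprung at least 4 mm out and rests against a finger (((value of joint key_left above 0.003 m and contact force between key_left and the fingers above 0.5 N) or (value of joint key_right above 0.003 m and contact force between key_right and the fingers above 0.5 N)) and x of cart_orange in the frame of dock below 0.0455 m and contact force between cart_orange and the fingers above 0.5 N), for 0.1 s.
At the end, for the whole second after the job is handed in: the orange cartridge stands 18 to 40 mm farther out than when latched, level in its slot and at rest; the blue one is still latched (within 4 mm), both keys are out again (x of cart_orange in the frame of dock between 0.0095 and 0.0315 m and z of cart_orange in the frame of dock between 0.006 and 0.016 m and angle between cart_orange's own z axis and vertical below 0.08 rad and linear speed of cart_orange below 0.02 m/s and x of cart_blue in the frame of dock above 0.0455 m and value of joint each of key_left, key_right below 0.003 m); the robot touches nothing.
It fails at once if the orange cartridge comes more than 50 mm out of its latched place (x of cart_orange in the frame of dock below -0.0005 m).
It fails at once if the orange cartridge is lifted or tipped (z of cart_orange in the frame of dock above 0.019 m or angle between cart_orange's own z axis and vertical above 0.15 rad).
It fails at once if the blue cartridge is let out of its slot (x of cart_blue in the frame of dock below 0.0435 m).
It fails at once if a bystander is moved by more than 20 mm (distance of any of cart_spare, hard_drive, screwdriver, mug, tape, scanner, screw_box from where it was at the start of the episode above 0.02 m).
It also fails if it takes over 38 s, if anything falls off the work surface, if the arm or the gripper's body presses on something with over 40 N, if the wrist force passes 120 N, or if a joint passes its speed limit or range.

## Working session

There is one attempt and no reset: what is moved stays moved. The work goes in short steps, Python scripts to look and compute and a tool call to move; the robot and the scene stay as the last step left them, time stands still between calls to the robot, and variables do not carry over. Pictures are saved under pics/ and viewed, at most 10 in all, crops included, and the job is handed in when it is done.

Besides the shell and the picture viewer there is one more tool, called after "Emit:" in YAML: its name, and indented under it one key for each argument. step_arm: Moves the arm, as the interface text tells. Its arguments: {"type":"object","properties":{"commands":{"type":"array"},"grip_force":{"type":"number"}},"required":["commands"]}

```bash
mkdir -p pics
cat > h.py <<'E'
from cell import *
import numpy as np, cv2
def save(n,f): cv2.imwrite(f,cv2.cvtColor(read_camera(n),cv2.COLOR_RGB2BGR))
def ray(m,u,v,fish=False,H=420):
    f=H/2/np.tan(np.radians(m["vfov"])/2); a=(u-m["cx"])/f; b=(v-m["cy"])/f
    if fish:
        r=np.hypot(a,b)+1e-12; d=np.array([a/r*np.sin(r),-b/r*np.sin(r),-np.cos(r)])
    else: d=np.array([a,-b,-1.])
    T=np.linalg.inv(np.array(m["world_to_cam"])); return T[:3,3],T[:3,:3]@d
def onz(m,u,v,z,fish=False):
    o,d=ray(m,u,v,fish); return o+d*(z-o[2])/d[2]
E
python3 - <<'E'
from h import *
for n in ("scene","side"):
    save(n,f"pics/{n}.png"); m=camera_model(n); print({k:np.round(v,3).tolist() for k,v in m.items() if not isinstance(v,str)})
print(observe())
E
```

```text
{'vfov': 44.059, 'cx': 285.31, 'cy': 209.32, 'world_to_cam': [[0.071, 0.997, -0.018, -0.028], [-0.745, 0.065, 0.664, 0.328], [0.664, -0.033, 0.747, -1.841], [0.0, 0.0, 0.0, 1.0]]}
{'vfov': 42.997, 'cx': 284.121, 'cy': 211.033, 'world_to_cam': [[-0.885, -0.466, 0.006, 0.466], [0.288, -0.535, 0.794, -0.194], [-0.367, 0.704, 0.607, -1.313], [0.0, 0.0, 0.0, 1.0]]}
{'time': 0.1, 'qpos': array([-1.29697494e+00,  3.42658329e-01,  1.52489832e+00, -7.20218430e-06,
        1.27542016e+00, -1.46020803e-01]), 'qvel': array([ 0.00028833, -0.00102527, -0.0030141 ,  0.00175873, -0.00100605,
       -0.00179342]), 'joint_efforts': array([ 1.97006746e-03, -4.32002413e+01, -2.44696105e+01,  7.18766288e-02,
        5.26052120e-02, -5.21316963e-05]), 'tool_pos': array([ 0.21389894, -0.47901798,  0.20041984]), 'tool_rot': array([-3.14022223e+00, -1.94583660e-04,  4.19844155e-01]), 'contact_force': array([ 0.64095246, -0.16984226,  0.74747734]), 'torque': array([-0.05039184, -0.01992582, -0.01145986]), 'grip_force': 0.0, 'opening': 0.09165126569016609}
```

View pics/scene.png

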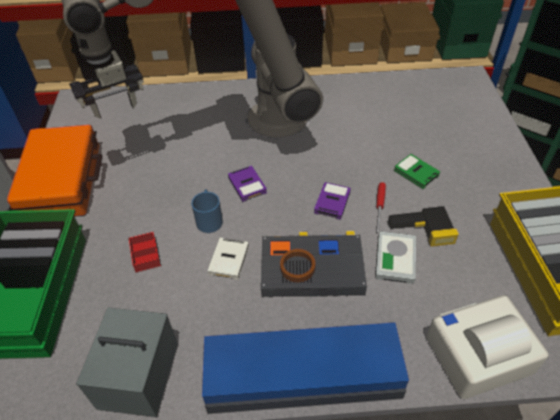

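View pics/side.png

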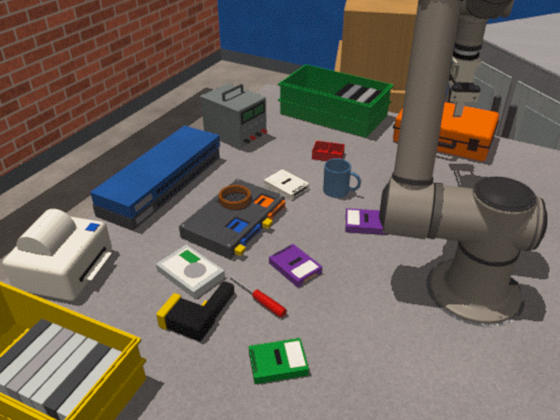

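Scene: the dock is at about (313,265). The orange cartridge (281,248) is on the -y side, so it is in the right slot, and its key is at (303,235). The blue cartridge (328,246) is in the left slot with its key at (350,234). Look-alikes: purple (247,183) and (333,199), white spare (229,258), green (416,170), and the orange case (55,168). I choose (281,248), the only orange cartridge inside the dock.

Run:
```python
from h import *
im=read_camera("scene"); m=camera_model("scene")
c=cv2.resize(im[170:310,170:390],None,fx=3.6,fy=3.6,interpolation=cv2.INTER_CUBIC); cv2.imwrite("pics/crop.png",c[...,::-1])
hsv=cv2.cvtColor(im,cv2.COLOR_RGB2HSV)
def blobs(lo,hi,z,n,roi=(225,300,255,372)):
    k=cv2.inRange(hsv,lo,hi); q=np.zeros_like(k); a,b,cc,d=roi; q[a:b,cc:d]=k[a:b,cc:d]
    N,l,s,ce=cv2.connectedComponentsWithStats(q)
    for i in range(1,N):
        if s[i,4]>6: print(n,s[i].tolist(),ce[i].round(1),onz(m,*ce[i],z).round(4))
blobs((20,120,90),(35,255,255),.030,"key")
blobs((5,170,120),(14,255,255),.0345,"orange")
blobs((108,150,60),(125,255,255),.0345,"blue")
k=cv2.inRange(hsv,(0,0,20),(179,90,92)); q=np.zeros_like(k); q[225:300,250:375]=k[225:300,250:375]
C=max(cv2.findContours(q,0,2)[0],key=cv2.contourArea); print(cv2.boundingRect(C),cv2.approxPolyDP(C,4,True)[:,0].tolist())
for n,u,v,z in [("mug",207,228,0),("mugtop",207,197,.092),("purp",333,199,.0235),("sd",381,195,.01),("spare",229,258,.0235),("box",145,250,.03)]: print(n,onz(m,u,v,z).round(3))
```

```text
key [346, 231, 9, 4, 34] [350.  232.6] [0.5686 0.1688 0.03  ]
key [299, 232, 9, 4, 34] [302.8 233.5] [0.5605 0.0374 0.03  ]
orange [271, 241, 20, 14, 199] [279.9 246.3] [ 0.6032 -0.0292  0.0345]
blue [319, 241, 20, 13, 186] [328.1 245.6] [0.6123 0.1017 0.0345]
(261, 235, 106, 62) [[359, 236], [266, 237], [262, 296], [365, 294]]
mug [ 0.492 -0.235  0.   ]
mugtop [ 0.456 -0.224  0.092]
purp [0.432 0.14  0.024]
sd [0.416 0.288 0.01 ]
spare [ 0.623 -0.169  0.024]
box [ 0.581 -0.398  0.03 ]
```

View pics/crop.png

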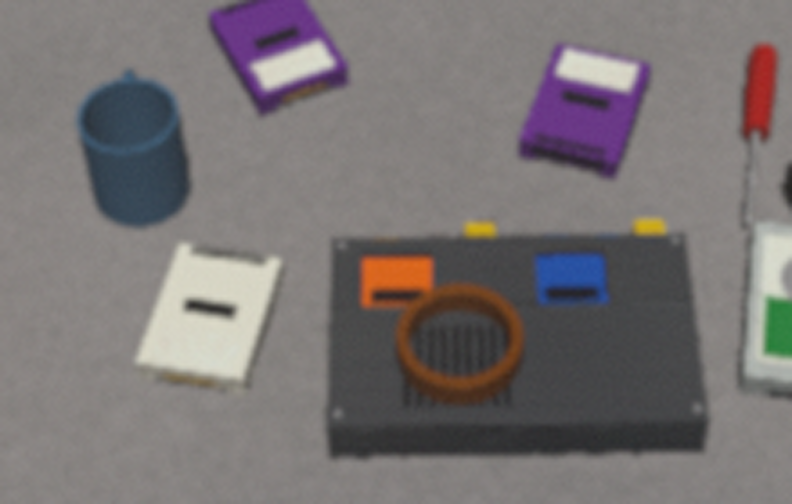

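Run:
```python
from h import *
m=camera_model("scene")
a=onz(m,262.2,235.8,.044);b=onz(m,360.6,235,.044);print(a,b,np.linalg.norm(a-b))
c=onz(m,261.8,286,.044);d=onz(m,365.8,285,.044);print(c,d)
y=-.065
R=np.array([[np.cos(y),-np.sin(y)],[np.sin(y),np.cos(y)]])
o=(a+b)[:2]/2; print("dock",o)
print("keyfront pred",o+R@[-.024,-.021],o+R@[-.024,.110])
for x in(-.07,-.0335): print("tcp",x,o+R@[x,-.053])
for r in (231.3,231.8): print(onz(m,303,r,.032),onz(m,350,r-.8,.032))
```

```text
[ 0.57029155 -0.07560713  0.044     ] [0.59064264 0.19357703 0.044     ] 0.2699523679809701
[ 0.7334434  -0.08339246  0.044     ] [0.75235586 0.1795943  0.044     ]
dock [0.5804671  0.05898495]
keyfront pred [0.55515374 0.0395882 ] [0.56366275 0.17031156]
tcp -0.07 [0.50717235 0.01064367]
tcp -0.0335 [0.54359527 0.00827284]
[0.5543131  0.03859317 0.032     ] [0.56272769 0.16954594 0.032     ]
[0.55610541 0.03842475 0.032     ] [0.56451158 0.16926984 0.032     ]
```

Emit:
step_arm:
  commands:
    - [0.49, 1.9, 3.26, 0, 0, 0, -0.0326]
    - [0.49, 3.8, 6.52, 0, 0, 0, -0.0652]
    - [0.49, 5.7, 9.78, 0, 0, 0, -0.0978]
    - [0.49, 7.6, 13.04, 0, 0, 0, -0.1304]
    - [0.49, 9.5, 16.3, 0, 0, 0, -0.163]

```text
time: 0.57
tool_pos: [0.3094, -0.3147, 0.2008]
tool_rot: [-3.141, 0.0, 0.255]
contact_force: [0.6, -0.9, 0.5]
opening: 0.0628
grip_force: 0.0
```

Emit:
step_arm:
  commands:
    - [0.49, 1.9, 3.26, 0, 0, 0, -0.0326]
    - [0.49, 3.8, 6.52, 0, 0, 0, -0.0652]
    - [0.49, 5.7, 9.78, 0, 0, 0, -0.0978]
    - [0.49, 7.6, 13.04, 0, 0, 0, -0.1304]
    - [0.49, 9.5, 16.3, 0, 0, 0, -0.163]

```text
time: 0.98
tool_pos: [0.4044, -0.1516, 0.201]
tool_rot: [3.141, 0.0, 0.092]
contact_force: [0.9, -1.2, 0.5]
opening: 0.0457
grip_force: 0.0
```

Emit:
step_arm:
  commands:
    - [0.49, 1.9, 3.26, 0, 0, 0, -0.0326]
    - [0.49, 3.8, 6.52, 0, 0, 0, -0.0652]
    - [0.49, 5.7, 9.78, 0, 0, 0, -0.0978]
    - [0.49, 7.6, 13.04, 0, 0, 0, -0.1304]
    - [0.49, 9.5, 16.3, 0, 0, 0, -0.163]

```text
time: 1.4
tool_pos: [0.4995, 0.0115, 0.2009]
tool_rot: [3.141, 0.0, -0.071]
contact_force: [1.6, -0.7, 0.6]
opening: 0.0449
grip_force: 0.0
```

Emit:
step_arm:
  commands:
    - [0.49, 0, 0, -3.5, 0, 0, 0]
    - [0.49, 0, 0, -7, 0, 0, 0]
    - [0.49, 0, 0, -10, 0, 0, 0]
    - [0.49, 0, 0, -10, 0, 0, 0]

```text
time: 1.73
tool_pos: [0.4948, 0.0105, 0.0957]
tool_rot: [-3.141, 0.011, -0.068]
contact_force: [-0.8, 0.3, 0.3]
opening: 0.0452
grip_force: 0.0
```

Run:
```python
from h import *
s=observe(); print(s["time"],s["tool_pos"],s["tool_rot"],s["opening"],s["contact_force"])
m=camera_model("wrist"); print(m)
save("wrist","pics/w1.png")
```

```text
1.7333 [0.49484206 0.01047511 0.09572507] [-3.14097445  0.01127537 -0.06846031] 0.04520754123586307 [-0.76895744  0.29329827  0.31434001]
{'vfov': 65.70646984690485, 'cx': 281.78645494954156, 'cy': 218.07457332795767, 'world_to_cam': array([[-6.79926387e-02, -9.97685807e-01,  1.78379937e-04,
         4.37520945e-02],
       [ 9.55726954e-01, -6.51844319e-02, -2.86944210e-01,
        -4.64330234e-01],
       [ 2.86291793e-01, -1.93396115e-02,  9.57947279e-01,
        -4.30365801e-01],
       [ 0.00000000e+00,  0.00000000e+00,  0.00000000e+00,
         1.00000000e+00]])}
```

View pics/w1.png

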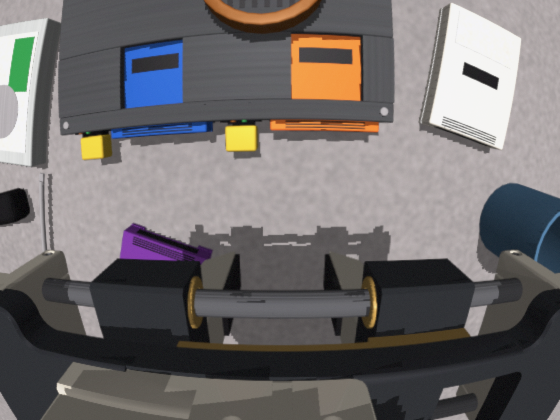

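The wrist view shows the orange cartridge face at (325,127) with its key to the left of it at (241,138). The area in front of both is clear. The purple cartridge (165,245) and the mug (525,230) lie to the sides.

Run:
```python
from h import *
s=observe();m=camera_model("wrist"); im=cv2.cvtColor(cv2.imread("pics/w1.png"),cv2.COLOR_BGR2HSV)
k=cv2.inRange(im,(20,120,60),(35,255,255))
N,l,st,ce=cv2.connectedComponentsWithStats(k[:200,:400].copy())
for i in range(1,N):
    if st[i,4]>60:
        x,y,w,h,A=st[i]; print(st[i], "bottom/left/right corner z=.014 :",onz(m,ce[i][0],y+h,.014,True).round(4))
        v=im[y:y+h,int(ce[i][0]),2]; print(v.tolist())
        print("left",onz(m,x,y+h/2,.032,True).round(4),"right",onz(m,x+w,y+h/2,.032,True).round(4))
print("cart face L,R", onz(m,271,132,.011,True).round(4),onz(m,379,131,.011,True).round(4))
print("dock corners",onz(m,66,132,.044,True).round(4),onz(m,391,121,.044,True).round(4))
```

```text
[225 125  33  27 841] bottom/left/right corner z=.014 : [0.5513 0.0397 0.014 ]
[117, 227, 244, 245, 245, 245, 245, 245, 246, 245, 246, 246, 245, 246, 245, 245, 246, 245, 245, 245, 245, 245, 245, 245, 239, 198, 122]
left [0.5642 0.0489 0.032 ] right [0.5619 0.0234 0.032 ]
[ 81 134  31  26 689] bottom/left/right corner z=.014 : [0.5598 0.1778 0.014 ]
[19, 84, 213, 241, 244, 244, 244, 244, 244, 244, 244, 244, 244, 243, 243, 243, 243, 243, 243, 242, 243, 243, 242, 229, 190, 151]
left [0.5742 0.1804 0.032 ] right [0.5693 0.1476 0.032 ]
cart face L,R [0.5658 0.0138 0.011 ] [ 0.5625 -0.0776  0.011 ]
dock corners [0.5894 0.1865 0.044 ] [ 0.571  -0.0775  0.044 ]
```

Emit:
step_arm:
  commands:
    - [0.49, 0, -0.1, -2.5, 0, 0, 0]
    - [0.49, 0, -0.1, -5, 0, 0, 0]
    - [0.49, 0, -0.1, -7, 0, 0, 0]
    - [0.49, 0, -0.1, -8, 0, 0, 0]
    - [0.49, 0, -0.1, -8, 0, 0, 0]

```text
time: 2.2
tool_pos: [0.4989, 0.0084, 0.0209]
tool_rot: [-3.142, 0.001, -0.07]
contact_force: [0.4, -0.7, -0.2]
opening: 0.0449
grip_force: 0.0
```

Emit:
step_arm:
  commands:
    - [0.49, 0, 0, 0, 0, 0, 0]
    - [0.49, 0, 0, 0, 0, 0, 0]
    - [0.49, 0, 0, 0, 0, 0, 0]

```text
time: 2.45
tool_pos: [0.5002, 0.0084, 0.0227]
tool_rot: [3.141, -0.003, -0.069]
contact_force: [1.2, -0.7, -0.3]
opening: 0.045
grip_force: 0.0
```

Emit:
step_arm:
  commands:
    - [0.49, 0.7, 0.0, -0.3, 0, 0, 0]
    - [0.49, 1.4, 0.0, -0.6, 0, 0, 0]
    - [0.49, 2.1, -0.05, -0.6, 0, 0, 0]
    - [0.49, 2.8, -0.1, -0.6, 0, 0, 0]
    - [0.49, 3.3, -0.15, -0.6, 0, 0, 0]

```text
time: 2.87
tool_pos: [0.5333, 0.007, 0.015]
tool_rot: [3.141, -0.001, -0.069]
contact_force: [1.0, -0.0, -0.2]
opening: 0.0451
grip_force: 0.0
```

Emit:
step_arm:
  commands:
    - [0.49, 0, 0, 0, 0, 0, 0]
    - [0.49, 0, 0, 0, 0, 0, 0]

```text
time: 3.03
tool_pos: [0.5321, 0.0071, 0.0148]
tool_rot: [3.142, 0.0, -0.069]
contact_force: [-0.3, -0.2, 0.3]
opening: 0.0451
grip_force: 0.0
```

Run:
```python
from h import *
im=read_camera("wrist")
cv2.imwrite("pics/w2.png",im[...,::-1])
```

```text
(no output)
```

View pics/w2.png

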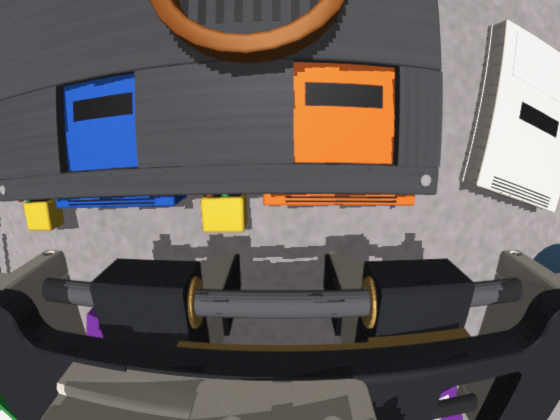

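The key (223,214) lines up with the left finger, and the orange face (340,200) lies ahead of the right one. I'll press now.

Emit:
step_arm:
  commands:
    - [0.49, 0.2, -0.01, 0, 0, 0, 0]
    - [0.49, 0.4, -0.03, 0, 0, 0, 0]
    - [0.49, 0.6, -0.04, 0, 0, 0, 0]
    - [0.49, 0.8, -0.05, 0, 0, 0, 0]
    - [0.49, 1.0, -0.07, 0, 0, 0, 0]

```text
time: 3.5
tool_pos: [0.5422, 0.0064, 0.0151]
tool_rot: [3.141, -0.0, -0.069]
contact_force: [-0.4, 0.2, 1.0]
opening: 0.0454
grip_force: 0.0
```

Emit:
step_arm:
  commands:
    - [0.49, 0.1, -0.01, 0, 0, 0, 0]
    - [0.49, 0.2, -0.01, 0, 0, 0, 0]
    - [0.49, 0.3, -0.02, 0, 0, 0, 0]
    - [0.49, 0.4, -0.03, 0, 0, 0, 0]
    - [0.49, 0.4, -0.03, 0, 0, 0, 0]

```text
time: 3.92
tool_pos: [0.5462, 0.006, 0.0151]
tool_rot: [3.141, -0.0, -0.069]
contact_force: [0.1, -0.1, 0.8]
opening: 0.0449
grip_force: 0.0
```

Emit:
step_arm:
  commands:
    - [0.49, 0.1, -0.01, 0, 0, 0, 0]
    - [0.49, 0.2, -0.01, 0, 0, 0, 0]
    - [0.49, 0.3, -0.02, 0, 0, 0, 0]
    - [0.49, 0.3, -0.02, 0, 0, 0, 0]

```text
time: 4.25
tool_pos: [0.5493, 0.0058, 0.0151]
tool_rot: [3.141, -0.0, -0.069]
contact_force: [0.5, 0.1, 0.6]
opening: 0.045
grip_force: 0.0
```

Emit:
step_arm:
  commands:
    - [0.49, 0.1, -0.01, 0, 0, 0, 0]
    - [0.49, 0.2, -0.01, 0, 0, 0, 0]
    - [0.49, 0.2, -0.01, 0, 0, 0, 0]

```text
time: 4.5
tool_pos: [0.5512, 0.0058, 0.0151]
tool_rot: [3.141, -0.0, -0.069]
contact_force: [0.3, -0.3, 0.2]
opening: 0.0449
grip_force: 0.0
```

Run:
```python
from h import *
im=read_camera("wrist")
a=cv2.resize(im[150:300,130:430],None,fx=2.6,fy=2.6)
im=read_camera("side"); print(camera_model("wrist")["world_to_cam"][0])
b=cv2.resize(im[170:270,160:320],None,fx=3,fy=3)
a=cv2.resize(a,(780,390))
cv2.imwrite("pics/w3.png",a[...,::-1]); cv2.imwrite("pics/s3.png",b[...,::-1])
```

```text
[-6.87294148e-02 -9.97634964e-01  8.63815690e-04  4.32967138e-02]
```

View pics/w3.png

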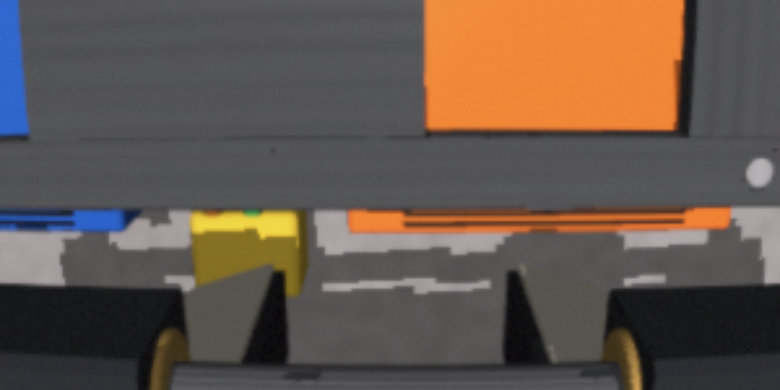

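View pics/s3.png

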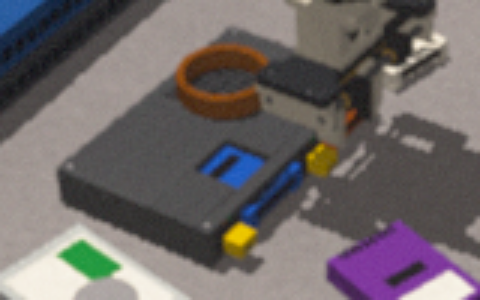

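The fingers are just short of the key (front face at 250,260 in the crop) and of the orange face, and lined up with both. The gripper is clear of the tape. I'll keep going in 1 mm steps.

Emit:
step_arm:
  commands:
    - [0.49, 0.1, -0.01, 0, 0, 0, 0]
    - [0.49, 0.2, -0.01, 0, 0, 0, 0]
    - [0.49, 0.2, -0.01, 0, 0, 0, 0]

```text
time: 4.85
tool_pos: [0.5532, 0.0056, 0.0151]
tool_rot: [3.141, -0.0, -0.069]
contact_force: [-0.5, -0.8, -0.1]
opening: 0.045
grip_force: 0.0
```

Emit:
step_arm:
  commands:
    - [0.49, 0.1, -0.01, 0, 0, 0, 0]
    - [0.49, 0.2, -0.01, 0, 0, 0, 0]
    - [0.49, 0.2, -0.01, 0, 0, 0, 0]

```text
time: 5.1
tool_pos: [0.5553, 0.0055, 0.0151]
tool_rot: [3.141, -0.0, -0.069]
contact_force: [-0.5, -0.4, 1.1]
opening: 0.0448
grip_force: 0.0
```

Emit:
step_arm:
  commands:
    - [0.49, 0.1, -0.01, 0, 0, 0, 0]
    - [0.49, 0.2, -0.01, 0, 0, 0, 0]
    - [0.49, 0.2, -0.01, 0, 0, 0, 0]

```text
time: 5.35
tool_pos: [0.5572, 0.0055, 0.0151]
tool_rot: [3.142, -0.0, -0.069]
contact_force: [-0.1, -0.4, 0.0]
opening: 0.0452
grip_force: 0.0
```

Run:
```python
from h import *
m=camera_model("wrist");im=read_camera("wrist"); print(observe()["contact_force"])
cv2.imwrite("pics/w4f.png",im[...,::-1])
a=cv2.resize(im[170:310,150:410],(780,420))
cv2.imwrite("pics/w4.png",a[...,::-1])
h=cv2.cvtColor(im,cv2.COLOR_RGB2HSV); k=cv2.inRange(h,(20,120,120),(35,255,255)); k[:,300:]=0;k[:, :150]=0;k[330:]=0
ys,xs=np.nonzero(k); print(xs.min(),xs.max(),ys.min(),ys.max())
for z in(.014,.032): print(onz(m,xs.mean(),ys.max()+1,z,True))
print(onz(m,xs.min(),ys.mean(),.032,True),onz(m,xs.max(),ys.mean(),.032,True))
# where finger tip ends project
W=np.array(m["world_to_cam"]);f=210/np.tan(np.radians(m["vfov"])/2);s=observe();yaw=s["tool_rot"][2];p=s["tool_pos"]
for dy in(.0225,.0415,-.0225,-.0415):
  for dx in(-.0095,.0095):
    q=p+[dx*np.cos(yaw)-dy*np.sin(yaw),dx*np.sin(yaw)+dy*np.cos(yaw),0]
    c=W[:3,:3]@q+W[:3,3]; a_=np.arctan2(np.hypot(c[0],c[1]),-c[2]); n=np.hypot(c[0],c[1]); print(dy,dx,(m["cx"]+f*a_*c[0]/n).round(),(m["cy"]-f*a_*c[1]/n).round())
```

```text
[ 0.43371954 -0.33167132 -0.31459   ]
204 245 243 272
[0.5434472  0.04170822 0.014     ]
[0.5518843  0.03768015 0.032     ]
[0.56619526 0.04849949 0.032     ] [0.56487253 0.02509179 0.032     ]
0.0225 -0.0095 245.0 264.0
0.0225 0.0095 244.0 236.0
0.0415 -0.0095 215.0 264.0
0.0415 0.0095 213.0 235.0
-0.0225 -0.0095 317.0 264.0
-0.0225 0.0095 319.0 236.0
-0.0415 -0.0095 347.0 264.0
-0.0415 0.0095 350.0 235.0
```

View pics/w4.png

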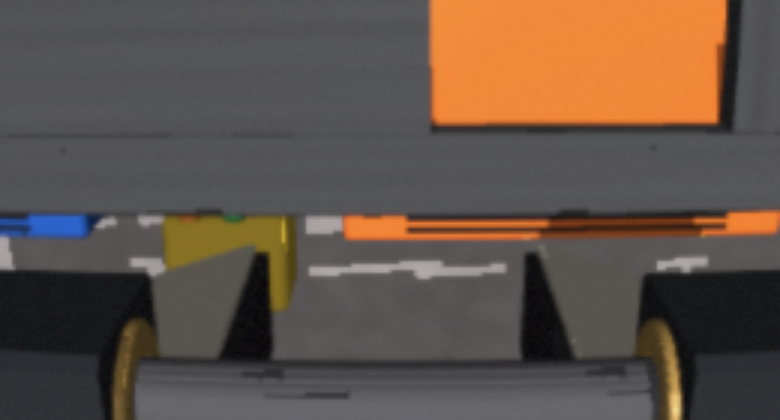

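Run:
```python
from h import *
im=read_camera("side");m=camera_model("side");s=observe();yaw=s["tool_rot"][2];p=s["tool_pos"]
W=np.array(m["world_to_cam"]);f=210/np.tan(np.radians(m["vfov"])/2)
x0,y0,S=215,150,8
a=cv2.resize(im[y0:y0+75,x0:x0+100],None,fx=S,fy=S,interpolation=cv2.INTER_CUBIC)
def pr(q):
    c=W[:3,:3]@q+W[:3,3]; return m["cx"]+f*c[0]/-c[2],m["cy"]+f*c[1]/c[2]
for dz,col in((0,(255,0,255)),(.028,(0,255,255))):
  for e in(.0225,-.0225):
    P=[]
    for dx,dy in((-.0095,0),(.0095,0),(.0095,.019),(-.0095,.019)):
      dy=e+np.sign(e)*dy
      P.append(pr(p+[dx*np.cos(yaw)-dy*np.sin(yaw),dx*np.sin(yaw)+dy*np.cos(yaw),dz]))
    P=((np.array(P)-[x0,y0])*S).astype(int); cv2.polylines(a,[P],True,col,1); print(P.tolist())
cv2.imwrite("pics/s4.png",a[...,::-1])
```

```text
[[457, 602], [411, 584], [381, 613], [427, 631]]
[[526, 534], [481, 517], [509, 490], [554, 507]]
[[456, 539], [410, 520], [380, 549], [426, 568]]
[[526, 472], [480, 454], [509, 427], [554, 444]]
```

View pics/s4.png

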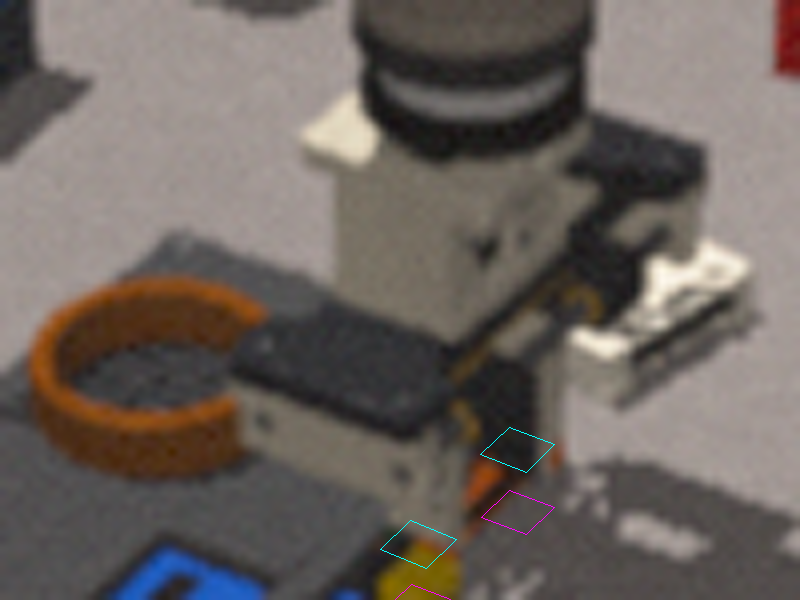

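The side view shows the finger ending near the cyan outline, above the key, rather than at the magenta one. The real fingertips seem to end about 28 mm higher than the reported TCP, or the fingers are narrow. I'll back off and feel for the bench.

Emit:
step_arm:
  commands:
    - [0.49, -0.8, 0.05, 0, 0, 0, 0]
    - [0.49, -1.6, 0.1, 0, 0, 0, 0]
    - [0.49, -2.4, 0.15, 0, 0, 0, 0]
    - [0.49, -2.8, 0.19, 0, 0, 0, 0]
    - [0.49, -2.8, 0.19, 0, 0, 0, 0]

```text
time: 5.87
tool_pos: [0.5275, 0.0076, 0.0151]
tool_rot: [3.142, 0.001, -0.069]
contact_force: [-0.2, 0.7, 0.0]
opening: 0.0451
grip_force: 0.0
```

Emit:
step_arm:
  commands:
    - [0.49, 0, 0, -0.2, 0, 0, 0]
    - [0.49, 0, 0, -0.4, 0, 0, 0]
    - [0.49, 0, 0, -0.6, 0, 0, 0]
    - [0.49, 0, 0, -0.8, 0, 0, 0]
    - [0.49, 0, 0, -1.0, 0, 0, 0]

```text
time: 6.28
tool_pos: [0.5291, 0.0073, 0.0047]
tool_rot: [3.142, 0.0, -0.069]
contact_force: [0.6, -0.5, -0.7]
opening: 0.0445
grip_force: 0.0
```

Emit:
step_arm:
  commands:
    - [0.49, 0, 0, -0.2, 0, 0, 0]
    - [0.49, 0, 0, -0.4, 0, 0, 0]
    - [0.49, 0, 0, -0.6, 0, 0, 0]
    - [0.49, 0, 0, -0.8, 0, 0, 0]

```text
time: 6.62
tool_pos: [0.529, 0.0074, -0.0032]
tool_rot: [3.142, 0.0, -0.069]
contact_force: [-0.8, -0.2, -0.3]
opening: 0.0449
grip_force: 0.0
```

Emit:
step_arm:
  commands:
    - [0.49, 0, 0, -0.2, 0, 0, 0]
    - [0.49, 0, 0, -0.4, 0, 0, 0]
    - [0.49, 0, 0, -0.6, 0, 0, 0]
    - [0.49, 0, 0, -0.8, 0, 0, 0]
    - [0.49, 0, 0, -0.8, 0, 0, 0]

```text
time: 7.03
tool_pos: [0.5287, 0.0074, -0.0114]
tool_rot: [3.142, 0.001, -0.069]
contact_force: [-0.6, 0.0, -0.2]
opening: 0.0451
grip_force: 0.0
```

Emit:
step_arm:
  commands:
    - [0.49, 0.2, -0.01, 0, 0, 0, 0]
    - [0.49, 0.4, -0.03, 0, 0, 0, 0]
    - [0.49, 0.6, -0.04, 0, 0, 0, 0]
    - [0.49, 0.8, -0.05, 0, 0, 0, 0]
    - [0.49, 1.0, -0.07, 0, 0, 0, 0]

```text
time: 7.45
tool_pos: [0.5393, 0.0066, -0.0109]
tool_rot: [3.141, -0.0, -0.069]
contact_force: [-1.4, 1.1, 1.1]
opening: 0.0451
grip_force: 1.6
```

Emit:
step_arm:
  commands:
    - [0.49, 0.15, -0.01, 0, 0, 0, 0]
    - [0.49, 0.3, -0.02, 0, 0, 0, 0]
    - [0.49, 0.4, -0.03, 0, 0, 0, 0]
    - [0.49, 0.5, -0.03, 0, 0, 0, 0]

```text
time: 7.78
tool_pos: [0.5421, 0.0066, -0.0112]
tool_rot: [3.141, 0.004, -0.069]
contact_force: [-6.2, -0.6, 4.3]
opening: 0.0453
grip_force: 3.1
```

Contact is with the key, at TCP x of about 0.539. I'll keep pressing.

Emit:
step_arm:
  commands:
    - [0.49, 0.1, -0.01, 0, 0, 0, 0]
    - [0.49, 0.2, -0.01, 0, 0, 0, 0]
    - [0.49, 0.2, -0.01, 0, 0, 0, 0]

```text
time: 8.03
tool_pos: [0.543, 0.0066, -0.0115]
tool_rot: [3.142, 0.007, -0.069]
contact_force: [-8.4, 0.2, 5.0]
opening: 0.045
grip_force: 4.2
```

Emit:
step_arm:
  commands:
    - [0.49, 0.1, -0.01, 0, 0, 0, 0]
    - [0.49, 0.2, -0.01, 0, 0, 0, 0]
    - [0.49, 0.2, -0.01, 0, 0, 0, 0]

```text
time: 8.28
tool_pos: [0.5429, 0.0066, -0.0116]
tool_rot: [-3.142, 0.011, -0.069]
contact_force: [-15.8, -0.6, 9.0]
opening: 0.0451
grip_force: 7.4
```

Run:
```python
from h import *
m=camera_model("wrist");im=read_camera("wrist"); cv2.imwrite("pics/w5.png",im[...,::-1])
h=cv2.cvtColor(im,cv2.COLOR_RGB2HSV); o=cv2.inRange(h,(4,150,60),(15,255,255)); y=cv2.inRange(h,(20,120,60),(35,255,255))
for n,k,r in(("or",o,(150,450)),("ye",y,(100,300))):
    q=np.zeros_like(k);q[150:330,r[0]:r[1]]=k[150:330,r[0]:r[1]]
    N,l,s,c=cv2.connectedComponentsWithStats(q)
    for i in range(1,N):
        if s[i,4]>30:
            x,yy,w,hh,A=s[i]; print(n,s[i],"front z=.0345/.032",onz(m,c[i][0],yy+hh,.0345 if n=="or" else .032,True).round(4))
d=onz(m,282,0,.044,True)
s=observe();print(s["tool_pos"],s["contact_force"],s["torque"])
a=cv2.resize(im[150:340,120:440],(800,475)); cv2.imwrite("pics/w5c.png",a[...,::-1])
```

```text
or [ 297  150  118   47 4295] front z=.0345/.032 [ 0.5843 -0.031   0.0345]
or [ 261  232  172   36 5048] front z=.0345/.032 [ 0.5505 -0.0228  0.0345]
ye [ 189  233   54   32 1523] front z=.0345/.032 [0.555  0.0369 0.032 ]
[ 0.54288169  0.00664296 -0.01162705] [-14.79976414   0.09483683   9.01564283] [-0.10957356  2.25337833 -0.27395184]
```

View pics/w5c.png

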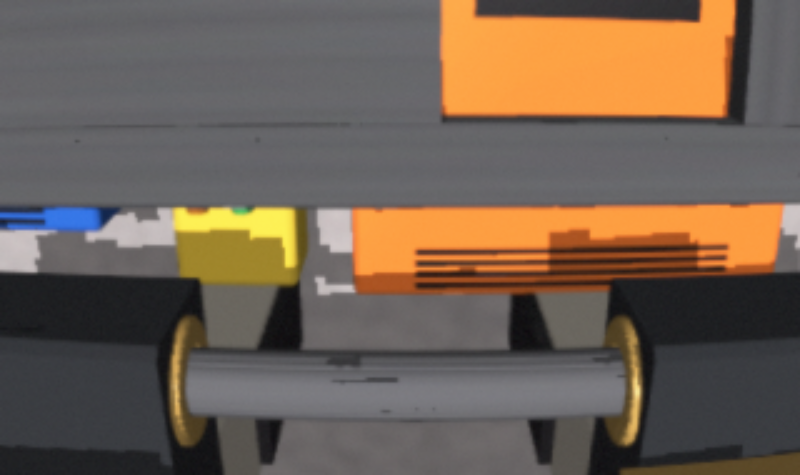

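The cartridge has sprung out against the right finger (edge at 590,290) while the left finger still holds the key in (240,280). I'll hold a moment, then ease back at about 10 mm/s.

Emit:
step_arm:
  commands:
    - [0.49, 0, 0, 0, 0, 0, 0]
    - [0.49, 0, 0, 0, 0, 0, 0]
    - [0.49, 0, 0, 0, 0, 0, 0]

```text
time: 8.58
tool_pos: [0.5429, 0.0066, -0.0116]
tool_rot: [-3.142, 0.011, -0.069]
contact_force: [-14.7, -0.5, 10.2]
opening: 0.0453
grip_force: 7.3
```

Emit:
step_arm:
  commands:
    - [0.49, -0.08, 0.01, 0, 0, 0, 0]
    - [0.49, -0.16, 0.01, 0, 0, 0, 0]
    - [0.49, -0.24, 0.02, 0, 0, 0, 0]
    - [0.49, -0.32, 0.02, 0, 0, 0, 0]
    - [0.49, -0.4, 0.03, 0, 0, 0, 0]

```text
time: 9.0
tool_pos: [0.5408, 0.0068, -0.0116]
tool_rot: [-3.142, 0.007, -0.069]
contact_force: [-8.3, -0.7, 3.6]
opening: 0.0447
grip_force: 4.1
```

Emit:
step_arm:
  commands:
    - [0.49, -0.08, 0.01, 0, 0, 0, 0]
    - [0.49, -0.16, 0.01, 0, 0, 0, 0]
    - [0.49, -0.24, 0.02, 0, 0, 0, 0]
    - [0.49, -0.32, 0.02, 0, 0, 0, 0]
    - [0.49, -0.4, 0.03, 0, 0, 0, 0]

```text
time: 9.42
tool_pos: [0.5377, 0.007, -0.0116]
tool_rot: [-3.141, 0.005, -0.07]
contact_force: [-6.4, -0.1, 1.0]
opening: 0.0448
grip_force: 2.8
```

Emit:
step_arm:
  commands:
    - [0.49, -0.08, 0.01, 0, 0, 0, 0]
    - [0.49, -0.16, 0.01, 0, 0, 0, 0]
    - [0.49, -0.24, 0.02, 0, 0, 0, 0]
    - [0.49, -0.32, 0.02, 0, 0, 0, 0]
    - [0.49, -0.4, 0.03, 0, 0, 0, 0]

```text
time: 9.83
tool_pos: [0.5338, 0.0073, -0.0116]
tool_rot: [-3.141, 0.005, -0.07]
contact_force: [-5.2, -0.4, -0.1]
opening: 0.0445
grip_force: 2.6
```

Emit:
step_arm:
  commands:
    - [0.49, -0.08, 0.01, 0, 0, 0, 0]
    - [0.49, -0.16, 0.01, 0, 0, 0, 0]
    - [0.49, -0.24, 0.02, 0, 0, 0, 0]
    - [0.49, -0.32, 0.02, 0, 0, 0, 0]
    - [0.49, -0.4, 0.03, 0, 0, 0, 0]

```text
time: 10.25
tool_pos: [0.5298, 0.0076, -0.0116]
tool_rot: [-3.141, 0.005, -0.07]
contact_force: [-4.5, -1.0, 0.9]
opening: 0.0448
grip_force: 2.5
```

Emit:
step_arm:
  commands:
    - [0.49, -0.06, 0.0, 0, 0, 0, 0]
    - [0.49, -0.12, 0.01, 0, 0, 0, 0]
    - [0.49, -0.18, 0.01, 0, 0, 0, 0]
    - [0.49, -0.24, 0.02, 0, 0, 0, 0]
    - [0.49, -0.3, 0.02, 0, 0, 0, 0]

```text
time: 10.67
tool_pos: [0.5298, 0.0075, -0.0107]
tool_rot: [3.141, -0.002, -0.069]
contact_force: [-0.6, 0.2, -0.7]
opening: 0.0448
grip_force: 0.0
```

Emit:
step_arm:
  commands:
    - [0.49, -0.06, 0.0, 0, 0, 0, 0]
    - [0.49, -0.12, 0.01, 0, 0, 0, 0]
    - [0.49, -0.18, 0.01, 0, 0, 0, 0]
    - [0.49, -0.24, 0.02, 0, 0, 0, 0]
    - [0.49, -0.3, 0.02, 0, 0, 0, 0]

```text
time: 11.08
tool_pos: [0.5261, 0.0078, -0.0109]
tool_rot: [3.142, -0.0, -0.069]
contact_force: [0.1, -0.4, -0.5]
opening: 0.045
grip_force: 0.0
```

Emit:
step_arm:
  commands:
    - [0.49, -0.06, 0.0, 0, 0, 0, 0]
    - [0.49, -0.12, 0.01, 0, 0, 0, 0]
    - [0.49, -0.18, 0.01, 0, 0, 0, 0]
    - [0.49, -0.24, 0.02, 0, 0, 0, 0]
    - [0.49, -0.3, 0.02, 0, 0, 0, 0]

```text
time: 11.5
tool_pos: [0.523, 0.008, -0.011]
tool_rot: [3.142, -0.0, -0.069]
contact_force: [-0.8, 1.1, -0.1]
opening: 0.0449
grip_force: 0.0
```

Force is gone at TCP x of about 0.529, the end of the stroke. I'll back away, rise, and check numerically.

Emit:
step_arm:
  commands:
    - [0.49, -0.5, 0.03, 0, 0, 0, 0]
    - [0.49, -1.0, 0.07, 0, 0, 0, 0]
    - [0.49, -1.5, 0.1, 0, 0, 0, 0]
    - [0.49, -2.0, 0.14, 0, 0, 0, 0]
    - [0.49, -2.0, 0.14, 0, 0, 0, 0]

```text
time: 11.92
tool_pos: [0.5015, 0.0096, -0.011]
tool_rot: [-3.142, 0.002, -0.069]
contact_force: [-0.8, 0.3, 0.4]
opening: 0.0451
grip_force: 0.0
```

Emit:
step_arm:
  commands:
    - [0.49, 0, 0, 2, 0, 0, 0]
    - [0.49, 0, 0, 4.5, 0, 0, 0]
    - [0.49, 0, 0, 7, 0, 0, 0]
    - [0.49, 0, 0, 9, 0, 0, 0]
    - [0.49, 0, 0, 10.7, 0, 0, 0]

```text
time: 12.33
tool_pos: [0.5034, 0.0093, 0.0978]
tool_rot: [3.141, -0.002, -0.069]
contact_force: [0.9, -0.0, -0.0]
opening: 0.045
grip_force: 0.0
```

Emit:
step_arm:
  commands:
    - [0.49, 0, 0, 0, 0, 0, 0]
    - [0.49, 0, 0, 0, 0, 0, 0]

```text
time: 12.5
tool_pos: [0.5035, 0.0093, 0.0967]
tool_rot: [3.141, -0.002, -0.069]
contact_force: [-0.4, 1.2, -0.6]
opening: 0.0452
grip_force: 0.0
```

Run:
```python
from h import *
m=camera_model("wrist");im=read_camera("wrist"); cv2.imwrite("pics/w6.png",im[...,::-1])
h=cv2.cvtColor(im,cv2.COLOR_RGB2HSV)
for n,lo,hi,z in(("or",(4,150,60),(15,255,255),.0345),("ye",(20,120,60),(35,255,255),.032),("bl",(108,150,50),(125,255,255),.0345)):
    k=cv2.inRange(h,lo,hi);k[240:]=0;k[:20]=0
    N,l,s,c=cv2.connectedComponentsWithStats(k)
    for i in range(1,N):
        if s[i,4]>40:
            x,yy,w,hh,A=s[i]; print(n,s[i],"front edge",[onz(m,c[i][0],yy+hh,zz,True).round(4)[:2].tolist() for zz in(.011,z)])
s=observe();print(s["time"],s["tool_pos"],s["contact_force"])
```

```text
or [209  20 102  20 646] front edge [[0.653, 0.0248], [0.6463, 0.023]]
or [ 290   76   70   38 1720] front edge [[0.5857, -0.0321], [0.5849, -0.0289]]
or [ 269  132  108   45 4583] front edge [[0.533, -0.0273], [0.5367, -0.0245]]
ye [225 137  32  27 826] front edge [[0.5487, 0.0401], [0.5508, 0.0373]]
ye [ 82 146  31  25 678] front edge [[0.5569, 0.1782], [0.5584, 0.1647]]
bl [ 125   53   58   68 2914] front edge [[0.5939, 0.1139], [0.5923, 0.1044]]
bl [112 134 100  16 886] front edge [[0.5676, 0.1084], [0.5683, 0.0993]]
12.55 [0.50272128 0.00940675 0.09574561] [-0.31481938  0.76419155 -0.86005678]
```

Orange now stands about 26–28 mm farther out, both keys are out, and the blue cartridge hasn't moved.

```bash
python3 -c "
from cell import *
print(hand_in())"
```

```text
the job is handed in; nothing more can be done
None
```

The job is handed in: the orange cartridge was released and eased out until the spring stopped pushing, and by the last wrist image it stands about 26–28 mm farther out, with both keys out, blue still latched and the arm clear; no verdict came back.

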